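Free the rusted keeper bolt and load the block rack

TASK

Take the tape measure off the bolt housing of the block rack and put it down on the table clear of the rack. The rack's keeper bolt is rusted: work it free with short back-and-forth strokes, each right up to where it stops, until it runs, and draw it fully out. Then lay every wooden block that is on the table flat in a bay of the rack, one to a bay, slide the bolt fully home again so that its bar lies over the blocks, and let go; leave the wax tin and the glue bottle where they are.

Things in the scene. Friction and masses are not known exactly. Their poses are not given: they have to be found in the camera images.
- rack: fixed low plywood rack near the right edge of the table, 266 mm long (its x, away from the robot) x 150 mm wide (its y); origin at the centre of its underside on the table, yaw near 0. Bolt housing at the near end, then three open bays in a row along x, parted and bordered by rims 8 mm wide whose tops stand 12 mm above the table
- housing (a point): centre of the flat top of the rusty brown bolt housing, 42 mm above the table (rack x -0.103, y 0); the housing measures 56 mm (rack x) x 140 mm (rack y), with a black slot along its top
- bay0 (a point): centre of the floor of the bay nearest the robot (rack x -0.036, y 0), 6 mm above the table; the bay measures 58 mm (rack x) x 134 mm (rack y) inside
- bay1 (a point): centre of the floor of the middle bay (rack x 0.030, y 0), same size
- bay2 (a point): centre of the floor of the far bay (rack x 0.096, y 0), same size
- bolt (a joint): how far the rusted keeper bolt is drawn, m: 0 home, 0.065 fully out; drawing moves it along rack -y (right). Rubs with 7 N, stays where left. Starts seized near 0.009: a pull stops dead at 0.015 to 0.02. Full strokes to both stops loosen it: 2 or 3 blocked pulls, each followed by a push back below 0.002, then it runs. Force over 20 N does not help
- bolt_grip (a point): on the bolt's upright grip tab, 22 mm (rack x) x 16 mm (rack y), standing from 50 to 84 mm above the table over the housing; this point is on its vertical centre line 70 mm above the table and moves with the bolt (rack x -0.103, y 0.042 minus the bolt value)
- bolt_bar (a point): middle of the bolt's keeper bar, 202 mm long along rack x over all three bays, 12 mm wide, 44 to 54 mm above the table, at rack y -0.022 minus the bolt value: over the blocks when home, beyond their ends when fully out. A flat strap 49 to 57 mm above the table joins it to the grip tab along rack x -0.075 to -0.065
- tape_measure: loose yellow pocket tape measure, 38 mm wide (its x) x 80 mm long (its y) x 66 mm high, standing on the bolt housing in the path of the grip tab, about 28 mm from the housing's middle toward rack -y, its length roughly along the rack's y; origin at the centre of its underside, z up
- block_a: loose pale beech wooden block, 90 long x 40 wide x 30 high mm, lying flat at the start on the clear strip of table (world x 0.575 to 0.685) between the vice and clamp jig in front and the chest and case behind; origin at the centre of its underside, long side along its y, 40 mm width along its x, z up; absent in some runs (then None)
- block_b: loose dark brown wooden block, 100 long x 35 wide x 19 high mm, lying flat at the start on the clear strip of table (world x 0.575 to 0.685) between the vice and clamp jig in front and the chest and case behind; origin at the centre of its underside, long side along its y, 35 mm width along its x, z up; absent in some runs (then None)
- block_c: loose pale beech wooden block, 90 long x 40 wide x 30 high mm, lying flat at the start on the clear strip of table (world x 0.575 to 0.685) between the vice and clamp jig in front and the chest and case behind; origin at the centre of its underside, long side along its y, 40 mm width along its x, z up; absent in some runs (then None)
- block_d: loose dark brown wooden block, 100 long x 35 wide x 19 high mm, lying flat at the start on the clear strip of table (world x 0.575 to 0.685) between the vice and clamp jig in front and the chest and case behind; origin at the centre of its underside, long side along its y, 35 mm width along its x, z up; absent in some runs (then None)
- wax_tin: round wax tin with a green lid, 68 mm across, 25 mm high, lying at the left near the table's front edge; bystander; origin at the centre of its underside
- glue: glue bottle with red cap, 59 mm across, 186 mm high, standing on the table between the vice and the clamp jig; bystander; origin at the centre of its underside

How it is judged:
By the outcome, as a careful person would: the job done as asked, in the order asked, and still so for the second after the job is handed in, with the robot touching nothing.
Of block_a, block_b, block_c, block_d only 2 to 3 are there at a start; the rules pass over those that are not, and their reading is None.
At some moment in a run one of block_a, block_b, block_c, block_d may be knocked a few centimetres aside while the robot is not near it.
Once in a run the grip may slacken for a moment while it holds something.
It also fails if it takes over 210 s, if anything falls off the work surface, if the arm or the gripper's body presses on something with over 40 N, if the wrist force passes 120 N, or if a joint passes its speed limit or range.

ROBOT

A 6-joint arm with a two-finger parallel gripper is mounted at the origin on a cart in front of the work surface, level with it; the furniture and walls round the work are solid. World frame = base frame: x ahead of the robot, y to its left, z up, the work surface at z = 0. Lengths are in m, angles in rad, forces in N, time in s.
With the tool pointing down it reaches from about 0.35 to 0.975 m from the base axis. Payload 4.9 kg.
Tool frame: the origin (TCP) lies at the very end of the fingers, on their centre line; the grasp point (between the pads) lies 19 mm behind it; z points along the fingers, y is the line along which they close (so a half turn about z gives the same grasp; the last joint's range is limited). The gripper opens to 85 mm and grips with 20 to 120 N. Pads are 22 mm wide; open, the fingers measure 114 mm over their backs; the gripper's body (76 mm by 85 mm) begins 54 mm behind the grasp point. The pads swing forward as they close: fully open they stand 13 mm farther back than shut.
Start: joints at [-1.327, 0.053, 1.613, -0, 1.476, -0.119], TCP at [0.222, -0.584, 0.231] pointing down, gripper open.
Joint ranges: [-3.01, 3.01], [-1.01, 2.22], [0.06, 2.58], [-1.02, 4.17], [0.09, 2.62], [-3.14, 3.14]. Speed limits (rad/s): [2.57, 2.57, 3.14, 3.14, 3.14, 3.14].

INTERFACE

Orientations are given as a unit quaternion [w, x, y, z].
In Python, from rig import r, eyes gives the robot as it stands.
- The arm moves only by the tool send_rows, never from a script. Its argument "series" is a list of rows, each a list of 4 numbers: the shift along the tool's x, y, z in cm, then the turn about the tool's z in degrees. In form: [[x, y, z, spin], ...]. A call has 1 to 20 rows; each row shifts and turns the commanded pose from where the row before left it, along the tool's axes as they then stand; what a row does not reach is not made up. A row lasts 1/8 s, in which the tool goes at most 62.5 mm and 10.7 degrees, less where a joint would pass 70% of its speed; a pose out of reach is approached as far as the arm can. A call with a gripper value outside its range is refused whole. "jaw" is the opening in per cent of the stroke, from 0 (shut) to 100 (fully open), set as the call begins (left out, the last holds). The fingers move at their own pace and stop on an object; "force" is the grip in N (left out, the last holds). Time passes only in rows, so rows that do not move let the fingers close. It gives the time, the measured TCP pose, the force, the opening and the grip force at its end, in the units of the state.
- r.state(): the state, without advancing time (a new reading comes with each control period).
- eyes.get_image(name): name is "side" or "top" or "wrist"; returns a dict with "frame" (400x640x3 uint8, red, green, blue), "K" (3x3 intrinsics, pixels), "rvec" (rotation vector, rad) and "tvec" (3), from world to camera coordinates, as OpenCV has them. Camera axes: x right, y down, z forward; pixel columns grow to the right and rows downward; lengths in m; the calibration is good to about 2 mm. A picture is of the moment at which its call begins. There is no depth.
- r.hand_in(): hands the job in; it is judged then, once.
The state is a dict: "t": time; "joints": joint angles; "qd": joint speeds; "joint_torque": joint torques, N m; "position": TCP position; "orientation": TCP orientation; "force": force on the tool from outside, world axes, zero at the start; "torque": the same for the moment, N m; "gripper_width": opening from 0.0 (shut) to 1.0 (fully open); "grip_force": force on a finger pad.
Only numpy, scipy, OpenCV 4.12 (cv2) and the standard library are available. Lean on these libraries where they do the work, as an engineer would, in place of code of your own. Each camera call takes 0.05 s, during which the arm holds its last target. There are 200 camera calls.

## Working session

There is one attempt and no reset: what is moved stays moved. The work goes in short steps, Python scripts to look and compute and a tool call to move; the robot and the scene stay as the last step left them, time stands still between calls to the robot, and variables do not carry over. Pictures are saved under pics/ and viewed, at most 17 in all, crops included, and the job is handed in when it is done.

Besides the shell and the picture viewer there is one more tool, called as name(argument=value, ...), one argument or row to a line, values as JSON. send_rows: Moves the arm, as the interface text tells. Its arguments: {"type":"object","properties":{"series":{"type":"array","items":{"type":"array","items":{"type":"number"}}},"jaw":{"type":"number"},"force":{"type":"number"}},"required":["series"]}

```bash
ls; mkdir -p pics
cat > h.py <<'E'
import numpy as np, cv2
from rig import r, eyes
def cam(n):
    d=eyes.get_image(n); d['R']=cv2.Rodrigues(np.array(d['rvec'],float))[0]; d['t']=np.array(d['tvec'],float).ravel(); d['K']=np.array(d['K']); return d
def save(d,f): cv2.imwrite('pics/'+f,cv2.cvtColor(d['frame'],cv2.COLOR_RGB2BGR))
def ray(d,u,v):
    c=-d['R'].T@d['t']; w=d['R'].T@np.linalg.inv(d['K'])@np.array([u,v,1.]); return c,w
def onz(d,u,v,z):
    c,w=ray(d,u,v); return c+w*(z-c[2])/w[2]
def proj(d,p):
    q=d['K']@(d['R']@np.array(p,float)+d['t']); return q[:2]/q[2]
E
python3 - <<'E'
from h import *
for n in('top','side'):
    d=cam(n); save(d,n+'0.png'); print(n,-d['R'].T@d['t'])
s=r.state(); print(s)
E
```

```text
pics
top [0.40808555 0.00816013 1.08176551]
side [-0.56192494  0.28171993  0.62392118]
{'t': 0.1, 'joints': array([-1.32699779e+00,  5.33225513e-02,  1.61416170e+00, -8.68877359e-06,
        1.47603421e+00, -1.18977544e-01]), 'qd': array([ 0.00024553, -0.00201645, -0.00350738, -0.00128381, -0.0005961 ,
        0.00022244]), 'joint_torque': array([-5.05917924e-04, -3.94908714e+01, -3.71360779e+01, -1.72442378e-04,
        3.94756251e-03,  2.70200212e-05]), 'position': array([ 0.22166568, -0.58375523,  0.23016332]), 'orientation': array([-9.60760454e-04,  9.83593714e-01,  1.80395342e-01, -6.43724445e-05]), 'force': array([ 0.53968069, -0.12871391,  0.89891288]), 'torque': array([-0.00997507, -0.01102578,  0.01591476]), 'grip_force': 0.0, 'gripper_width': 1.0007844407424984}
```

View pics/top0.png

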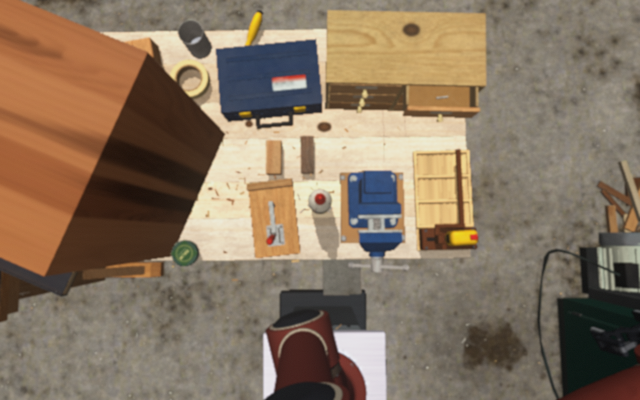

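View pics/side0.png

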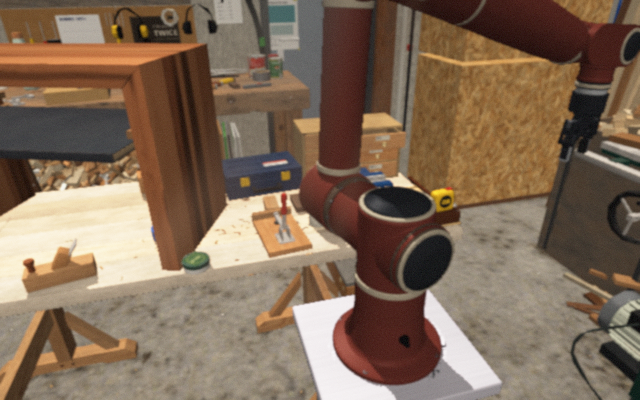

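The top view shows the rack at about (443,200), with the tape at (463,237). A beech block is at (274,157) and a dark block at (307,155). The foreground cabinet hides the left of the table. Next I'll measure on an enlarged crop.

Run:
```python
from h import *
d=cam('top'); f=cv2.cvtColor(d['frame'],cv2.COLOR_RGB2BGR)
a=cv2.resize(f[140:260,395:495],None,fx=5,fy=5,interpolation=cv2.INTER_CUBIC)
cv2.imwrite('pics/rackzoom.png',a)
for n,(u,v,z) in dict(tl=(415,151,.012),tr=(469,151,.012),bl=(418,250,.042),br=(474,249,.042),tape=(463,237,.066+.042),tab=(440,237,.084),A=(274,157,.03),B=(307,155,.019),vice=(371,195,.1),viceR=(404,200,.1),viceL=(341,200,.0),glue=(320,198,.186),jigTL=(248,182,.02),jigR=(298,250,.0),chestB=(325,108,0.05),edgeR=(477,255,0),edgeF=(300,260,0),caseB=(220,120,.08)).items(): print(n,onz(d,u,v,z).round(3))
```

```text
tl [ 0.625 -0.247  0.012]
tr [ 0.624 -0.391  0.012]
bl [ 0.363 -0.241  0.042]
br [ 0.365 -0.383  0.042]
tape [ 0.396 -0.333  0.108]
tab [ 0.396 -0.285  0.084]
A [0.609 0.128 0.03 ]
B [0.616 0.042 0.019]
vice [ 0.5   -0.116  0.1  ]
viceR [ 0.487 -0.196  0.1  ]
viceL [ 0.496 -0.048  0.   ]
glue [0.486 0.008 0.186]
jigTL [0.545 0.198 0.02 ]
jigR [0.364 0.068 0.   ]
chestB [ 0.733 -0.007  0.05 ]
edgeR [ 0.347 -0.406  0.   ]
edgeF [0.337 0.063 0.   ]
caseB [0.696 0.259 0.08 ]
```

View pics/rackzoom.png

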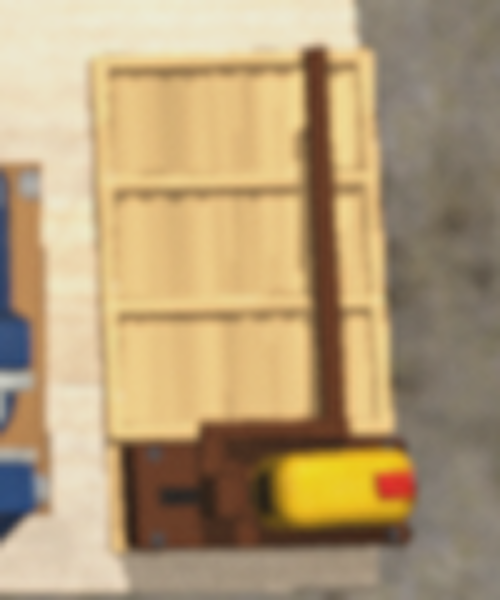

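The zoom shows the rack's corners and the tape standing over the right of the housing, with the bolt tab just left of it. The bar runs along the right of the bays. I'll move above the rack and look with the wrist camera.

send_rows(
  series=[
    [0, 0, -4, 0],
    [0, 0, -4, 0],
    [0, 0, -4, 0],
    [0, 0, -4, 0],
    [3.4, -2.1, 0, 0],
    [3.4, -2.1, 0, 0],
    [3.4, -2.1, 0, 0],
    [3.4, -2.1, 0, 0],
    [3.4, -2.1, 0, 0],
    [3.4, -2.1, 0, 0],
    [3.4, -2.1, 0, 0],
    [3.4, -2.1, 0, 0],
    [0, 0, 0, -10],
    [0, 0, 0, -10],
    [0, 0, 0, -10],
    [0, 0, 0, -10],
    [0, 0, 0, -10],
    [0, 0, 0, -10],
    [0, 0, 0, -9],
    [0, 0, 0, 0],
  ],
)

```text
t: 2.65
position: [0.4164, -0.3306, 0.3909]
orientation: [-0.0, 0.709, 0.705, 0.0]
force: [0.2, -0.7, -0.1]
gripper_width: 1.0
grip_force: 0.0
```

```bash
cat >> h.py <<'E'
def pose():
    s=r.state(); w,x,y,z=s['orientation']; 
    X=np.array([1-2*(y*y+z*z),2*(x*y+w*z)]); return np.array(s['position']),np.arctan2(X[1],X[0]),s
def go(t,yaw_deg=None):
    "remaining move: tool-axis shift (cm) with present yaw, spin deg (mod 180)"
    p,a,s=pose(); D=np.array(t)-p; c,n=np.cos(a),np.sin(a)
    sp=None if yaw_deg is None else round((np.degrees(a)-yaw_deg+90)%180-90,1)
    print('pos',p.round(4),'yaw',np.degrees(a).round(1),'shift',np.round([100*(c*D[0]+n*D[1]),100*(n*D[0]-c*D[1]),-100*D[2]],2),'spin',sp)
E
python3 - <<'E'
from h import *
d=cam('wrist'); save(d,'w1.png'); print(-d['R'].T@d['t'],d['R'],pose())
E
```

```text
[ 0.41766282 -0.26270652  0.53311284] [[ 0.99998698 -0.00494314 -0.00126976]
 [-0.00443071 -0.96431985  0.26470284]
 [-0.00253291 -0.26469376 -0.9643292 ]] (array([ 0.41639845, -0.33060452,  0.39098066]), np.float64(1.5644250665771104), {'t': 2.7, 'joints': array([-8.11076599e-01, -2.13922567e-01,  1.60348130e+00,  2.76914169e-05,
        1.75260194e+00, -8.04700420e-01]), 'qd': array([ 0.00031165, -0.00108578, -0.00105359,  0.00091433,  0.0001316 ,
        0.00054307]), 'joint_torque': array([ 1.84949815e-03, -2.88981074e+01, -3.82292926e+01, -9.85790905e-06,
        2.16923414e-03, -7.54998811e-02]), 'position': array([ 0.41639845, -0.33060452,  0.39098066]), 'orientation': array([-2.83631145e-04,  7.09355713e-01,  7.04850616e-01,  2.00017086e-05]), 'force': array([0.31499008, 0.28355414, 0.23270381]), 'torque': array([-0.01622889, -0.03156628,  0.05542897]), 'grip_force': 0.0, 'gripper_width': 0.996222902171886})
```

View pics/w1.png

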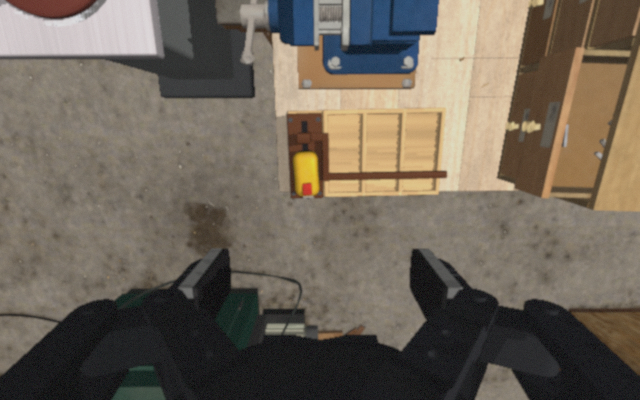

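The wrist view shows the rack at (288–446, 108–197), with the tape at (306,173) and the tab at about (306,142).

Run:
```python
from h import *
f=cv2.imread('pics/w1.png')
cv2.imwrite('pics/w1z.png',cv2.resize(f[100:205,270:460],None,fx=4.2,fy=4.2,interpolation=cv2.INTER_CUBIC))
for n in('top','wrist'):
    d=cam(n); h=cv2.cvtColor(d['frame'],cv2.COLOR_RGB2HSV)
    m=cv2.inRange(h,(22,170,130),(32,255,255))
    if n=='top': m[:200]=0; m[:,:400]=0
    k,l,st,c=cv2.connectedComponentsWithStats(m)
    i=1+st[1:,4].argmax(); print(st[i]); cn=max(cv2.findContours((l==i).astype('uint8'),0,2)[0],key=cv2.contourArea)
    rc=cv2.minAreaRect(cn); print(n,rc,[onz(d,*p,.108).round(4) for p in cv2.boxPoints(rc)])
```

```text
[450 230  26  14 275]
top ((462.5, 236.5), (13.0, 25.0), 90.0) [array([ 0.4129, -0.3027,  0.108 ]), array([ 0.4124, -0.3625,  0.108 ]), array([ 0.3815, -0.3612,  0.108 ]), array([ 0.382 , -0.3017,  0.108 ])]
[294 152  25  42 731]
wrist ((306.04425048828125, 172.66371154785156), (41.773929595947266, 23.14861488342285), 86.18592071533203) [array([ 0.3792, -0.3071,  0.108 ]), array([ 0.4118, -0.3051,  0.108 ]), array([ 0.4154, -0.3655,  0.108 ]), array([ 0.3815, -0.3676,  0.108 ])]
```

View pics/w1z.png

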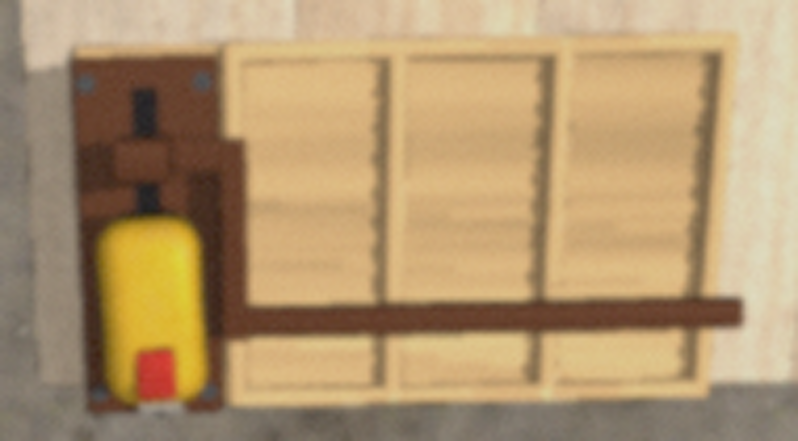

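Run:
```python
from h import *
d=cam('wrist')
P=lambda x,y,z: onz(d,270+x/4.2,100+y/4.2,z)[:2].round(4)
for n,q in dict(fl=(738,35,.012),fr=(709,400,.012),nl=(228,45,.012),hnl=(75,58,.042),hnr=(88,410,.042),hfl=(222,58,.042),hfr=(222,408,.042),tab=(142,160,.084),r1l=(395,55,.012),r1r=(380,385,.012),r2l=(563,55,.012),r2r=(542,385,.012)).items(): print(n,P(*q))
go([.396,-.335,.2],90)
```

```text
fl [ 0.6265 -0.2454]
fr [ 0.63   -0.3944]
nl [ 0.4246 -0.2482]
hnl [ 0.3668 -0.2534]
hnr [ 0.3675 -0.3898]
hfl [ 0.4219 -0.2537]
hfr [ 0.4216 -0.3892]
tab [ 0.3934 -0.2886]
r1l [ 0.491  -0.2523]
r1r [ 0.4892 -0.3871]
r2l [ 0.5578 -0.2527]
r2r [ 0.5582 -0.3875]
pos [ 0.4164 -0.3307  0.3912] yaw 89.7 shift [-0.44 -2.04 19.12] spin -0.3
```

The rack is at about (0.495, -0.320) with yaw near 0, and the tape is at about (0.397, -0.345). I'll grasp the tape, staying above the strap.

send_rows(
  series=[
    [-1.4, -1.9, 0, -2],
    [0, 0, 5, 0],
    [0, 0, 5, 0],
    [0, 0, 5, 0],
    [0, 0, 5, 0],
    [0, 0, 5, 0],
    [0, 0, 3, 0],
    [0, 0, 2, 0],
    [0, 0, 1.3, 0],
    [0, 0, 1.3, 0],
    [0, 0, 0, 0],
    [0, 0, 0, 0],
  ],
)

```text
t: 4.35
position: [0.3979, -0.3451, 0.0661]
orientation: [0.001, 0.696, 0.718, -0.0]
force: [0.1, 0.3, 0.1]
gripper_width: 1.001
grip_force: 0.0
```

send_rows(
  series=[
    [0, 0, 0, 0],
    [0, 0, 0, 0],
    [0, 0, 0, 0],
    [0, 0, 0, 0],
    [0, 0, 0, 0],
    [0, 0, 0, 0],
    [0, 0, 0, 0],
    [0, 0, 0, 0],
  ],
  jaw=0,
  force=50,
)

```text
t: 5.35
position: [0.3972, -0.3448, 0.0658]
orientation: [-0.0, 0.696, 0.718, -0.0]
force: [-3.1, 0.9, 5.0]
gripper_width: 0.415
grip_force: 51.5
```

send_rows(
  series=[
    [0, 0, -2, 0],
    [0, 0, -3, 0],
    [0, 0, -3, 0],
    [0, 4, 0, 0],
    [0, 4, 0, 0],
    [0, 4, 0, 0],
    [0, 4, 0, 0],
    [0, 4, 0, 0],
    [0, 3.2, 0, 0],
    [4, 0, 0, 0],
    [4, 0, 0, 0],
    [4, 0, 0, 0],
    [4, 0, 0, 0],
    [4, 0, 0, 0],
    [2.5, 0, 0, 0],
    [0, 0, 0, 0],
  ],
)

```text
t: 7.35
position: [0.622, -0.1109, 0.1445]
orientation: [-0.0, 0.695, 0.719, -0.0]
force: [-0.3, -1.1, -1.7]
gripper_width: 0.415
grip_force: 50.3
```

Run:
```python
from h import *
d=cam('wrist'); save(d,'w2.png'); go([.63,-.12,.026],90)
```

```text
pos [ 0.6222 -0.1122  0.1448] yaw 91.8 shift [-0.8   0.75 11.88] spin 1.8
```

View pics/w2.png

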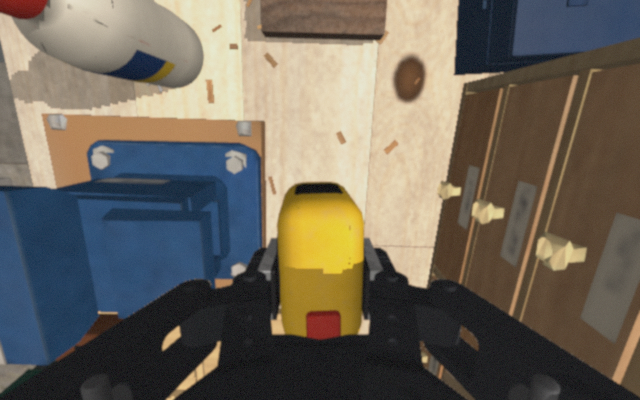

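The tape is held well at (320,270), over clear table between the vice and the chest. I'll set it down.

send_rows(
  series=[
    [-1.5, 0.6, 0, 0],
    [0, 0, 4, 0],
    [0, 0, 4, 0],
    [0, 0, 2, 0],
    [0, 0, 1, 0],
    [0, 0, 0.5, 0],
    [0, 0, 0.3, 0],
    [0, 0, 0, 0],
    [0, 0, 0, 0],
  ],
)

```text
t: 8.52
position: [0.6293, -0.1274, 0.0282]
orientation: [0.001, 0.696, 0.718, 0.0]
force: [-0.3, 0.0, -2.1]
gripper_width: 0.415
grip_force: 50.3
```

send_rows(
  series=[
    [0, 0, 0.2, 0],
    [0, 0, 0.2, 0],
    [0, 0, 0, 0],
  ],
)

```text
t: 8.9
position: [0.629, -0.1275, 0.024]
orientation: [0.0, 0.696, 0.718, -0.0]
force: [-1.5, -0.3, 3.3]
gripper_width: 0.411
grip_force: 50.8
```

send_rows(
  series=[
    [0, 0, 0, 0],
    [0, 0, 0, 0],
    [0, 0, 0, 0],
    [0, 0, -3, 0],
    [0, 0, -6, 0],
    [0, 0, -6, 0],
    [0, 0, -6, 0],
    [0, 0, -6, 0],
  ],
  jaw=75,
)

```text
t: 9.9
position: [0.6285, -0.1272, 0.2953]
orientation: [0.0, 0.696, 0.718, 0.0]
force: [0.7, -0.3, 0.2]
gripper_width: 0.747
grip_force: 0.0
```

send_rows(
  series=[
    [-5, 0, 0, 0],
    [-5, 0, 0, 0],
    [-5.6, 0, 0, 0],
    [0, -5, 0, 10],
    [0, 0, 0, 10],
    [0, 0, 0, 10],
    [0, 0, 0, 10],
    [0, 0, 0, 10],
    [0, 0, 0, 10],
    [0, 0, 0, 10],
    [0, 0, 0, 10],
    [0, 0, 0, 10],
    [-4.5, 0, 0, 2],
    [-4.5, 0, 0, 0],
    [-4.5, 0, 0, 0],
    [-4.5, 0, 0, 0],
    [0, 0, 0, 0],
  ],
)

```text
t: 12.02
position: [0.4019, -0.2857, 0.2934]
orientation: [0.0, 1.0, -0.003, 0.0]
force: [1.2, -0.5, -0.6]
gripper_width: 0.75
grip_force: 0.0
```

Run:
```python
from h import *
d=cam('wrist'); save(d,'w3.png'); go([.392,-.287,.056],0)
print(proj(d,[.392,-.287,.084]))
f=cv2.imread('pics/w3.png');
d=cam('top'); save(d,'t3.png')
g=cv2.imread('pics/t3.png')[95:255,220:480]
cv2.imwrite('pics/c3.png',np.vstack([f[:300],cv2.resize(g,(640,300))]))
```

```text
pos [ 0.4031 -0.2858  0.2936] yaw -0.3 shift [-1.11  0.13 23.76] spin -0.3
[321.52060498 186.7659265 ]
```

View pics/c3.png

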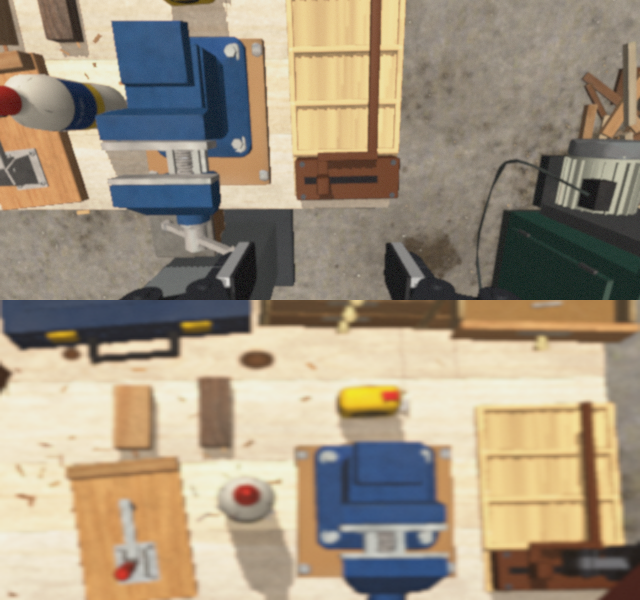

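The tape stands clear behind the vice, at (370,400) in the lower half. The tab is at about (323,175), close to the predicted (321,187). I'll go down on the tab.

send_rows(
  series=[
    [-1.0, 0.1, 5, 0],
    [0, 0, 5, 0],
    [0, 0, 5, 0],
    [0, 0, 4, 0],
    [0, 0, 2, 0],
    [0, 0, 1.5, 0],
    [0, 0, 1.0, 0],
    [0, 0, 0, 0],
    [0, 0, 0, 0],
  ],
)

```text
t: 13.25
position: [0.3943, -0.2872, 0.0593]
orientation: [0.001, 1.0, -0.002, 0.001]
force: [-0.3, 0.7, 0.8]
gripper_width: 0.749
grip_force: 0.0
```

send_rows(
  series=[
    [0, 0, 0, 0],
    [0, 0, 0, 0],
    [0, 0, 0, 0],
    [0, 0, 0, 0],
    [0, 0, 0, 0],
    [0, 0, 0, 0],
    [0, 0, 0, 0],
    [0, 0, 0, 0],
  ],
  jaw=0,
  force=60,
)

```text
t: 14.25
position: [0.3939, -0.2877, 0.0591]
orientation: [0.001, 1.0, -0.002, 0.0]
force: [-2.2, -5.0, 3.9]
gripper_width: 0.168
grip_force: 59.1
```

send_rows(
  series=[
    [0, 0.2, 0, 0],
    [0, 0.2, 0, 0],
    [0, 0.2, 0, 0],
    [0, 0, 0, 0],
  ],
)

```text
t: 14.75
position: [0.3939, -0.2912, 0.0591]
orientation: [-0.002, 1.0, -0.002, -0.0]
force: [-2.0, 5.8, 10.5]
gripper_width: 0.172
grip_force: 60.1
```

send_rows(
  series=[
    [0, 0.2, 0, 0],
    [0, 0, 0, 0],
  ],
)

```text
t: 15.0
position: [0.3939, -0.2931, 0.0591]
orientation: [-0.002, 1.0, -0.002, -0.0]
force: [-2.8, 5.7, 9.9]
gripper_width: 0.176
grip_force: 60.1
```

send_rows(
  series=[
    [0, 0.2, 0, 0],
    [0, 0, 0, 0],
  ],
)

```text
t: 15.25
position: [0.3939, -0.2949, 0.0591]
orientation: [-0.002, 1.0, -0.002, -0.0]
force: [-2.0, 7.6, 9.9]
gripper_width: 0.176
grip_force: 60.2
```

send_rows(
  series=[
    [0, 0.2, 0, 0],
    [0, 0, 0, 0],
  ],
)

```text
t: 15.5
position: [0.3939, -0.2967, 0.0591]
orientation: [-0.002, 1.0, -0.002, -0.0]
force: [-2.2, 7.3, 10.9]
gripper_width: 0.176
grip_force: 60.2
```

send_rows(
  series=[
    [0, 0.15, 0, 0],
    [0, 0, 0, 0],
  ],
)

```text
t: 15.75
position: [0.394, -0.2981, 0.0591]
orientation: [-0.002, 1.0, -0.002, -0.0]
force: [-3.1, 8.4, 11.5]
gripper_width: 0.173
grip_force: 60.2
```

send_rows(
  series=[
    [0, 0.15, 0, 0],
    [0, 0, 0, 0],
  ],
)

```text
t: 16.0
position: [0.394, -0.2988, 0.059]
orientation: [-0.004, 1.0, -0.002, -0.0]
force: [-3.5, 11.3, 13.4]
gripper_width: 0.176
grip_force: 60.6
```

send_rows(
  series=[
    [0, 0.1, 0, 0],
    [0, 0, 0, 0],
  ],
)

```text
t: 16.25
position: [0.3939, -0.2991, 0.059]
orientation: [-0.004, 1.0, -0.002, -0.0]
force: [-3.2, 14.0, 14.8]
gripper_width: 0.177
grip_force: 61.0
```

send_rows(
  series=[
    [0, 0.1, 0, 0],
    [0, 0, 0, 0],
  ],
)

```text
t: 16.5
position: [0.394, -0.2996, 0.059]
orientation: [-0.005, 1.0, -0.002, -0.0]
force: [-2.4, 15.6, 15.8]
gripper_width: 0.173
grip_force: 61.2
```

send_rows(
  series=[
    [0, -0.3, 0, 0],
    [0, -0.3, 0, 0],
    [0, -0.3, 0, 0],
    [0, -0.3, 0, 0],
    [0, -0.3, 0, 0],
    [0, -0.2, 0, 0],
    [0, 0, 0, 0],
  ],
)

```text
t: 17.38
position: [0.3939, -0.288, 0.0591]
orientation: [0.002, 1.0, -0.002, 0.0]
force: [-2.3, -6.2, 3.0]
gripper_width: 0.172
grip_force: 59.2
```

send_rows(
  series=[
    [0, -0.2, 0, 0],
    [0, 0, 0, 0],
  ],
)

```text
t: 17.62
position: [0.3938, -0.2862, 0.0591]
orientation: [0.002, 1.0, -0.002, 0.0]
force: [-3.2, -6.3, 2.1]
gripper_width: 0.176
grip_force: 59.2
```

send_rows(
  series=[
    [0, -0.2, 0, 0],
    [0, 0, 0, 0],
  ],
)

```text
t: 17.88
position: [0.3938, -0.2844, 0.0591]
orientation: [0.002, 1.0, -0.002, 0.0]
force: [-2.1, -7.8, 3.0]
gripper_width: 0.174
grip_force: 59.2
```

send_rows(
  series=[
    [0, -0.2, 0, 0],
    [0, -0.2, 0, 0],
    [0, 0, 0, 0],
  ],
)

```text
t: 18.25
position: [0.3938, -0.2805, 0.0591]
orientation: [0.002, 1.0, -0.002, 0.0]
force: [-3.1, -8.0, 3.3]
gripper_width: 0.175
grip_force: 59.2
```

send_rows(
  series=[
    [0, -0.2, 0, 0],
    [0, 0, 0, 0],
  ],
)

```text
t: 18.5
position: [0.3938, -0.2802, 0.0591]
orientation: [0.004, 1.0, -0.002, 0.0]
force: [-2.9, -15.7, -2.2]
gripper_width: 0.179
grip_force: 59.0
```

send_rows(
  series=[
    [0, -0.1, 0, 0],
    [0, 0, 0, 0],
  ],
)

```text
t: 18.75
position: [0.3938, -0.2802, 0.0592]
orientation: [0.005, 1.0, -0.002, 0.001]
force: [-2.8, -19.4, -3.9]
gripper_width: 0.17
grip_force: 59.0
```

send_rows(
  series=[
    [0, 0.3, 0, 0],
    [0, 0.3, 0, 0],
    [0, 0.3, 0, 0],
    [0, 0.3, 0, 0],
    [0, 0.3, 0, 0],
    [0, 0.3, 0, 0],
    [0, 0.3, 0, 0],
    [0, 0.2, 0, 0],
    [0, 0.2, 0, 0],
    [0, 0, 0, 0],
  ],
)

```text
t: 20.0
position: [0.394, -0.2982, 0.0591]
orientation: [-0.003, 1.0, -0.002, -0.0]
force: [-3.3, 8.5, 11.8]
gripper_width: 0.171
grip_force: 61.0
```

send_rows(
  series=[
    [0, 0.2, 0, 0],
    [0, 0, 0, 0],
  ],
)

```text
t: 20.25
position: [0.394, -0.2993, 0.059]
orientation: [-0.004, 1.0, -0.002, -0.0]
force: [-2.0, 13.5, 14.7]
gripper_width: 0.172
grip_force: 61.6
```

Blocked again, so I'll press briefly, push back home, and pull again.

send_rows(
  series=[
    [0, 0.1, 0, 0],
    [0, 0, 0, 0],
  ],
)

```text
t: 20.5
position: [0.394, -0.2995, 0.059]
orientation: [-0.005, 1.0, -0.002, -0.0]
force: [-3.2, 16.5, 17.2]
gripper_width: 0.17
grip_force: 62.0
```

send_rows(
  series=[
    [0, -0.3, 0, 0],
    [0, -0.3, 0, 0],
    [0, -0.3, 0, 0],
    [0, -0.3, 0, 0],
    [0, -0.3, 0, 0],
    [0, -0.3, 0, 0],
    [0, -0.3, 0, 0],
    [0, -0.3, 0, 0],
    [0, -0.2, 0, 0],
    [0, -0.1, 0, 0],
    [0, 0, 0, 0],
  ],
)

```text
t: 21.88
position: [0.3938, -0.2803, 0.0591]
orientation: [0.004, 1.0, -0.002, 0.0]
force: [-1.9, -14.9, -1.3]
gripper_width: 0.177
grip_force: 59.5
```

send_rows(
  series=[
    [0, 0.3, 0, 0],
    [0, 0.3, 0, 0],
    [0, 0.3, 0, 0],
    [0, 0.3, 0, 0],
    [0, 0.3, 0, 0],
    [0, 0.3, 0, 0],
    [0, 0.3, 0, 0],
    [0, 0.2, 0, 0],
    [0, 0.2, 0, 0],
    [0, 0.1, 0, 0],
    [0, 0, 0, 0],
  ],
)

```text
t: 23.25
position: [0.394, -0.2994, 0.0591]
orientation: [-0.004, 1.0, -0.002, -0.0]
force: [-2.4, 13.6, 15.0]
gripper_width: 0.177
grip_force: 61.8
```

send_rows(
  series=[
    [0, 0.2, 0, 0],
    [0, 0, 0, 0],
  ],
)

```text
t: 23.5
position: [0.394, -0.3, 0.059]
orientation: [-0.006, 1.0, -0.002, -0.001]
force: [-3.4, 18.5, 18.5]
gripper_width: 0.173
grip_force: 62.7
```

Third blocked pull. I'll push home, then pull again.

send_rows(
  series=[
    [0, -0.3, 0, 0],
    [0, -0.3, 0, 0],
    [0, -0.3, 0, 0],
    [0, -0.3, 0, 0],
    [0, -0.3, 0, 0],
    [0, -0.3, 0, 0],
    [0, -0.3, 0, 0],
    [0, -0.3, 0, 0],
    [0, -0.2, 0, 0],
    [0, -0.2, 0, 0],
    [0, 0, 0, 0],
  ],
)

```text
t: 24.88
position: [0.3938, -0.2803, 0.0591]
orientation: [0.004, 1.0, -0.002, 0.0]
force: [-2.6, -15.0, -0.8]
gripper_width: 0.176
grip_force: 59.8
```

send_rows(
  series=[
    [0, 0.3, 0, 0],
    [0, 0.3, 0, 0],
    [0, 0.3, 0, 0],
    [0, 0.3, 0, 0],
    [0, 0.3, 0, 0],
    [0, 0.3, 0, 0],
    [0, 0.3, 0, 0],
    [0, 0.2, 0, 0],
    [0, 0.2, 0, 0],
    [0, 0.1, 0, 0],
    [0, 0.1, 0, 0],
    [0, 0, 0, 0],
  ],
)

```text
t: 26.38
position: [0.394, -0.302, 0.0591]
orientation: [-0.002, 1.0, -0.002, 0.0]
force: [-2.3, 7.2, 10.2]
gripper_width: 0.175
grip_force: 61.3
```

send_rows(
  series=[
    [0, 0.2, 0, 0],
    [0, 0, 0, 0],
  ],
)

```text
t: 26.62
position: [0.3941, -0.3041, 0.0591]
orientation: [-0.002, 1.0, -0.002, 0.0]
force: [-1.4, 5.9, 10.3]
gripper_width: 0.173
grip_force: 61.3
```

It runs. I'll draw it fully out.

send_rows(
  series=[
    [0, 0.4, 0, 0],
    [0, 0.4, 0, 0],
    [0, 0.4, 0, 0],
    [0, 0.4, 0, 0],
    [0, 0.4, 0, 0],
    [0, 0.4, 0, 0],
    [0, 0.4, 0, 0],
    [0, 0.4, 0, 0],
    [0, 0.3, 0, 0],
    [0, 0.3, 0, 0],
    [0, 0.2, 0, 0],
    [0, 0.2, 0, 0],
    [0, 0, 0, 0],
  ],
)

```text
t: 28.25
position: [0.3947, -0.3454, 0.0591]
orientation: [-0.003, 1.0, -0.002, 0.001]
force: [0.9, 9.4, 10.6]
gripper_width: 0.177
grip_force: 61.5
```

send_rows(
  series=[
    [0, 0.2, 0, 0],
    [0, 0, 0, 0],
  ],
)

```text
t: 28.5
position: [0.3946, -0.3454, 0.059]
orientation: [-0.005, 1.0, -0.002, 0.001]
force: [0.4, 17.2, 15.7]
gripper_width: 0.176
grip_force: 62.5
```

send_rows(
  series=[
    [0, -0.3, 0, 0],
    [0, 0, 0, 0],
    [0, 0, 0, 0],
    [0, 0, 0, 0],
    [0, 0, -2, 0],
    [0, 0, -6, 0],
    [0, 0, -6, 0],
    [0, 0, -6, 0],
    [0, 0, -6, 0],
    [0, 0, 0, -10],
    [0, 0, 0, -10],
    [0, 0, 0, -10],
    [0, 0, 0, -10],
    [0, 0, 0, -10],
    [0, 0, 0, -10],
    [0, 0, 0, -10],
    [0, 0, 0, -10],
    [0, 0, 0, -10],
    [0, 0, 0, 0],
  ],
  jaw=60,
)

```text
t: 30.88
position: [0.3934, -0.3468, 0.3182]
orientation: [-0.0, 0.709, 0.705, 0.0]
force: [-0.5, -0.3, 1.1]
gripper_width: 0.599
grip_force: 0.0
```

send_rows(
  series=[
    [4.4, 2, 0, 0],
    [4.4, 2, 0, 0],
    [4.4, 2, 0, 0],
    [4.4, 2, 0, 0],
    [4.4, 2, 0, 0],
    [4.4, 2, 0, 0],
    [4.4, 2, 0, 0],
    [4.4, 2, 0, 0],
    [4.4, 2, 0, 0],
    [0, 2, 0, 0],
    [0, 0, 0, 0],
  ],
)

```text
t: 32.25
position: [0.5954, 0.049, 0.3177]
orientation: [-0.0, 0.709, 0.705, -0.0]
force: [-0.0, -0.8, -0.8]
gripper_width: 0.598
grip_force: 0.0
```

Run:
```python
from h import *
d=cam('wrist'); save(d,'w4.png'); go([.609,.128,.02],90)
d2=cam('top'); 
for p in ([.609,.128,.03],[.616,.042,.019]): print(proj(d,p))
f=cv2.imread('pics/w4.png'); save(d2,'t4.png')
g=cv2.resize(cv2.imread('pics/t4.png')[135:260,405:485],None,fx=2.4,fy=2.4)
cv2.imwrite('pics/c4.png',np.hstack([f[:300,:600],g[:300]]))
```

```text
pos [0.5949 0.0486 0.3178] yaw 89.7 shift [ 7.94  1.37 29.78] spin -0.3
[329.40032775 111.36764259]
[333.68012698 171.95886051]
```

View pics/c4.png

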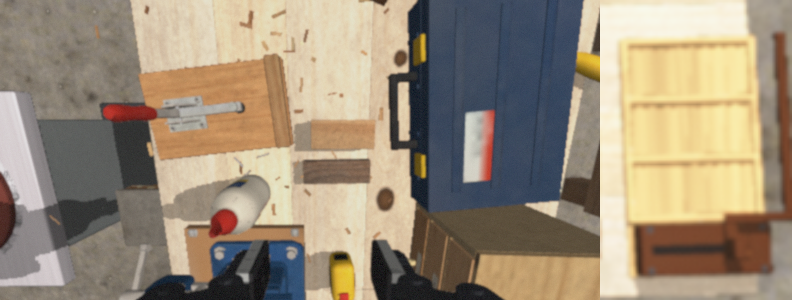

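Two blocks are in view: beech at (342,134), which seems shifted toward the dark one at (336,170). Both lie with their long side along world x. The bolt is fully out to the right. I'll measure the blocks.

Run:
```python
from h import *
d=cam('wrist'); print('strip end',onz(d,340,0,0).round(3))
f=cv2.imread('pics/w4.png')
cv2.imwrite('pics/w4z.png',cv2.resize(f[100:200,280:400],None,fx=5,fy=5,interpolation=cv2.INTER_CUBIC))
h=cv2.cvtColor(d['frame'],cv2.COLOR_RGB2HSV)
for q in ((342,134),(336,170),(336,155),(420,60)): print(q,h[q[1],q[0]])
```

```text
strip end [0.623 0.271 0.   ]
(342, 134) [ 15 113 185]
(336, 170) [ 11  83 123]
(336, 155) [ 16  74 216]
(420, 60) [ 23 194 100]
```

View pics/w4z.png

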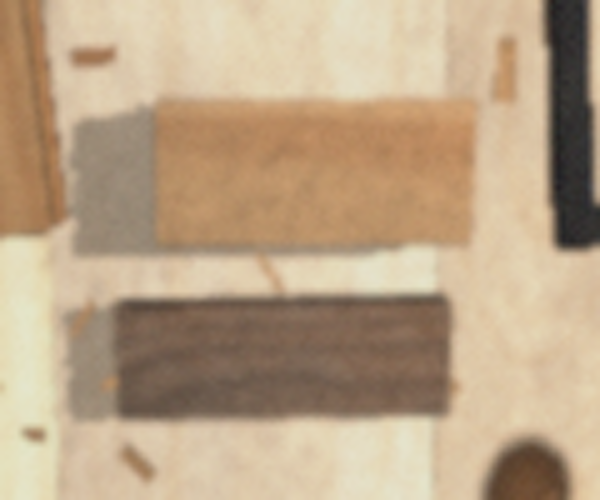

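The crop shows beech corners at (155–475, 100–245) and dark corners at (118–448, 297–415).

Run:
```python
from h import *
d=cam('wrist')
for z,Q in((.03,[(155,100),(475,100),(470,245),(157,245)]),(.019,[(118,297),(448,297),(448,415),(118,415)])):
    P=np.array([onz(d,280+x/5,100+y/5,z) for x,y in Q]); print(P[:,:2].round(4).tolist(),P.mean(0).round(4))
```

```text
[[0.5829, 0.1158], [0.6717, 0.1154], [0.672, 0.0756], [0.5829, 0.076]] [0.6274 0.0957 0.03  ]
[[0.5709, 0.0599], [0.6681, 0.0594], [0.6695, 0.024], [0.5703, 0.0245]] [0.6197 0.0419 0.019 ]
```

send_rows(
  series=[
    [4.7, 3.2, 0, 0],
    [0, 0, 0, 10],
    [0, 0, 0, 10],
    [0, 0, 0, 10],
    [0, 0, 0, 10],
    [0, 0, 0, 10],
    [0, 0, 0, 10],
    [0, 0, 0, 10],
    [0, 0, 0, 10],
    [0, 0, 0, 9.7],
    [0, 0, 5, 0],
    [0, 0, 5, 0],
    [0, 0, 5, 0],
    [0, 0, 0, 0],
  ],
)

```text
t: 34.2
position: [0.6233, 0.0948, 0.1631]
orientation: [0.0, 1.0, 0.0, -0.005]
force: [0.7, 0.3, -0.5]
gripper_width: 0.602
grip_force: 0.0
```

Run:
```python
from h import *
d=cam('wrist'); save(d,'w5.png'); go([.627,.0957,.018],0)
for p in ([.5825,.1157,.03],[.672,.0757,.03]): print(proj(d,p).round(1))
```

```text
pos [0.6257 0.0949 0.167 ] yaw 0.0 shift [ 0.13 -0.07 14.9 ] spin 0.0
[299.4 232.7]
[342.  140.1]
```

View pics/w5.png

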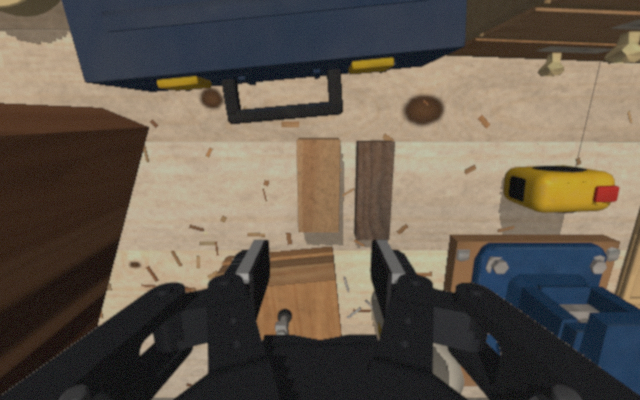

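The beech block at (299–341, 138–233) matches the estimate, and no third block lies on the strip. I'll grip 1 cm short of centre to stay off the case.

send_rows(
  series=[
    [-0.8, -0.1, 4, 0],
    [0, 0, 4, 0],
    [0, 0, 3, 0],
    [0, 0, 2, 0],
    [0, 0, 1.2, 0],
    [0, 0, 0.5, 0],
    [0, 0, 0.2, 0],
    [0, 0, 0, 0],
  ],
)

```text
t: 35.25
position: [0.6197, 0.0965, 0.0201]
orientation: [-0.0, 1.0, 0.001, 0.001]
force: [-0.6, -0.5, -0.3]
gripper_width: 0.604
grip_force: 0.0
```

send_rows(
  series=[
    [0, 0, 0, 0],
    [0, 0, 0, 0],
    [0, 0, 0, 0],
    [0, 0, 0, 0],
    [0, 0, 0, 0],
    [0, 0, 0, 0],
  ],
  jaw=0,
  force=60,
)

```text
t: 36.0
position: [0.62, 0.0965, 0.0205]
orientation: [-0.0, 1.0, 0.001, 0.001]
force: [-0.6, 0.7, 5.6]
gripper_width: 0.449
grip_force: 62.0
```

send_rows(
  series=[
    [0, 0, -2, 0],
    [0, 0, -4, 0],
    [0, 0, -4, 0],
    [0, 0, -4, 0],
    [0, 4, 0, 0],
    [0, 4, 0, 0],
    [0, 0, 0, -10],
    [0, 0, 0, -10],
    [0, 0, 0, -10],
    [0, 0, 0, -10],
    [0, 0, 0, -10],
    [0, 0, 0, -10],
    [0, 0, 0, -10],
    [0, 0, 0, -10],
    [0, 0, 0, -10],
    [0, 0, 0, 0],
  ],
)

```text
t: 38.0
position: [0.619, 0.0165, 0.1597]
orientation: [-0.0, 0.707, 0.707, -0.0]
force: [-0.1, -0.1, 0.5]
gripper_width: 0.447
grip_force: 61.4
```

send_rows(
  series=[
    [-4, 0, 0, 0],
    [-4, 0, 0, 0],
    [-4, 0, 0, 0],
    [-4, 0, 0, 0],
    [-4, 0, 0, 0],
    [-4, 0, 0, 0],
    [-4, 0, 0, 0],
    [-4, 0, 0, 0],
    [-2, -2.9, 0, 0],
    [0, 0, 0, 0],
    [0, 0, 0, 0],
  ],
)

```text
t: 39.38
position: [0.5909, -0.3232, 0.1595]
orientation: [0.0, 0.707, 0.707, 0.0]
force: [-0.2, -0.4, -0.9]
gripper_width: 0.45
grip_force: 61.4
```

Run:
```python
from h import *
d=cam('wrist'); save(d,'w6.png'); go([.591,-.3275,.0265],90)
```

```text
pos [ 0.5911 -0.3229  0.1595] yaw 90.1 shift [-4.60e-01 -1.00e-02  1.33e+01] spin 0.1
```

View pics/w6.png

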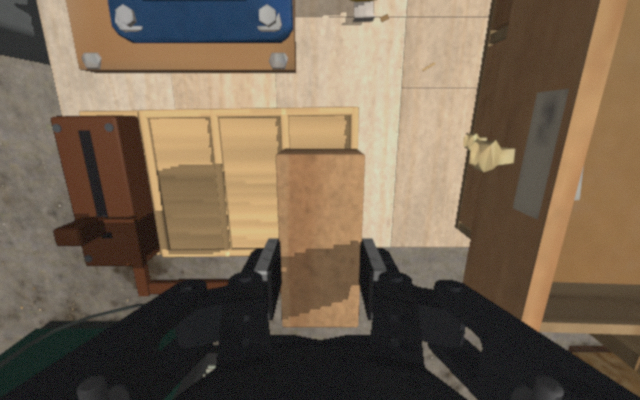

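The block is held well, above bay2. I'll check the rim positions: divider at about (284,118), far rim at about (354,118).

Run:
```python
from h import *
d=cam('wrist')
for u,v in((284,118),(354,118),(216,118),(144,118),(250,108),(219,255),(157,258)): print(u,v,onz(d,u,v,.012)[:2].round(4))
```

```text
284 118 [ 0.5583 -0.2535]
354 118 [ 0.6236 -0.2534]
216 118 [ 0.4949 -0.2536]
144 118 [ 0.4277 -0.2537]
250 108 [ 0.5271 -0.2446]
219 255 [ 0.4855 -0.3928]
157 258 [ 0.4195 -0.3964]
```

send_rows(
  series=[
    [-0.4, 0, 4, 0],
    [0, 0, 4, 0],
    [0, 0, 2.5, 0],
    [0, 0, 1.5, 0],
    [0, 0, 0.7, 0],
    [0, 0, 0.3, 0],
    [0, 0, 0, 0],
  ],
)

```text
t: 40.35
position: [0.5914, -0.3279, 0.0304]
orientation: [0.001, 0.707, 0.708, 0.0]
force: [-0.8, -0.2, -0.7]
gripper_width: 0.448
grip_force: 61.4
```

send_rows(
  series=[
    [0, 0, 0.2, 0],
    [0, 0, 0.2, 0],
    [0, 0, 0, 0],
  ],
)

```text
t: 40.72
position: [0.5912, -0.3279, 0.0265]
orientation: [0.001, 0.707, 0.708, 0.0]
force: [-1.2, 0.3, 4.4]
gripper_width: 0.446
grip_force: 61.9
```

send_rows(
  series=[
    [0, 0, 0, 0],
    [0, 0, 0, 0],
    [0, 0, 0, 0],
    [0, 0, -2, 0],
    [0, 0, -5, 0],
    [0, 0, -6, 0],
    [4, 2, 0, 0],
    [5, 0, 0, 0],
    [5, 0, 0, 0],
    [5, 0, 0, 0],
    [5, 0, 0, 0],
    [5, 0, 0, 0],
    [5, 0, 0, 0],
    [3, 0, 0, 0],
  ],
  jaw=65,
)

```text
t: 42.48
position: [0.6104, 0.0447, 0.1572]
orientation: [0.001, 0.706, 0.708, 0.001]
force: [-0.3, -0.8, -0.6]
gripper_width: 0.647
grip_force: 0.0
```

send_rows(
  series=[
    [0, 0, 0, 10],
    [0, 0, 0, 10],
    [0, 0, 0, 10],
    [0, 0, 0, 10],
    [0, 0, 0, 10],
    [0, 0, 0, 10],
    [0, 0, 0, 10],
    [0, 0, 0, 10],
    [0, 0, 0, 10],
    [0, 0, 0, 0],
  ],
)

```text
t: 43.72
position: [0.6106, 0.0424, 0.1568]
orientation: [0.0, 1.0, 0.002, 0.001]
force: [0.4, -0.4, 0.2]
gripper_width: 0.648
grip_force: 0.0
```

Run:
```python
from h import *
d=cam('wrist'); save(d,'w7.png'); go([.612,.042,.009],0)
h=cv2.cvtColor(d['frame'],cv2.COLOR_RGB2HSV)
m=cv2.inRange(h,(5,40,60),(14,140,150)); m[260:]=0
m=cv2.morphologyEx(m,cv2.MORPH_OPEN,np.ones((3,3)))
for c in cv2.findContours(m,0,2)[0]:
    if cv2.contourArea(c)>1500:
        rc=cv2.minAreaRect(c); P=np.array([onz(d,*p,.019) for p in cv2.boxPoints(rc)]); print(rc,P.mean(0).round(4),P[:,:2].round(3).tolist())
d=cam('top');save(d,'t7.png')
g=cv2.resize(cv2.imread('pics/t7.png')[95:255,220:480],(640,340))
cv2.imwrite('pics/c7.png',np.vstack([cv2.imread('pics/w7.png')[:260],g]))
```

```text
pos [0.6105 0.0424 0.1566] yaw 0.3 shift [ 0.14  0.04 14.76] spin 0.3
((321.5, 180.5), (101.0, 35.0), 90.0) [0.6206 0.0418 0.019 ] [[0.669, 0.058], [0.67, 0.026], [0.572, 0.024], [0.572, 0.059]]
```

View pics/c7.png

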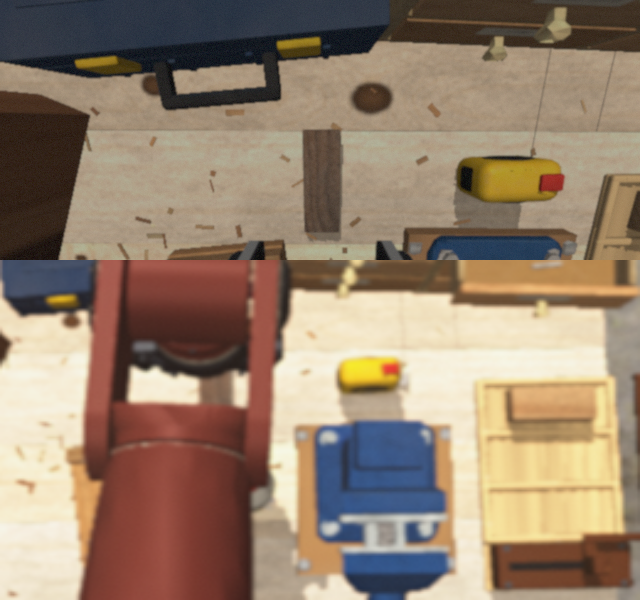

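The beech block lies flat in bay2, at (552,403) in the lower half. The dark block is undisturbed at (0.6206, 0.0418). I'll pick it up.

send_rows(
  series=[
    [0.1, 0, 4, 0],
    [0, 0, 4, 0],
    [0, 0, 3, 0],
    [0, 0, 2, 0],
    [0, 0, 1, 0],
    [0, 0, 0.5, 0],
    [0, 0, 0, 0],
    [0, 0, 0, 0],
  ],
)

```text
t: 44.82
position: [0.612, 0.0424, 0.0115]
orientation: [0.0, 1.0, 0.001, 0.001]
force: [0.5, 0.3, 0.1]
gripper_width: 0.653
grip_force: 0.0
```

Run:
```python
from h import *
go([.612,.0418,.0095],0)
```

```text
pos [0.612  0.0424 0.0115] yaw 0.1 shift [-0.01  0.06  0.2 ] spin 0.1
```

send_rows(
  series=[
    [0, 0, 0.2, 0],
    [0, 0, 0, 0],
    [0, 0, 0, 0],
    [0, 0, 0, 0],
    [0, 0, 0, 0],
    [0, 0, 0, 0],
    [0, 0, 0, 0],
    [0, 0, 0, 0],
  ],
  jaw=0,
  force=60,
)

```text
t: 45.82
position: [0.612, 0.0424, 0.0092]
orientation: [0.0, 1.0, 0.001, 0.001]
force: [1.0, 0.4, 4.7]
gripper_width: 0.382
grip_force: 61.1
```

send_rows(
  series=[
    [0, 0, -2, 0],
    [0, 0, -4, 0],
    [0, 0, -4, 0],
    [0, 0, -4, 0],
    [0, 2, 0, 0],
    [0, 0, 0, -10],
    [0, 0, 0, -10],
    [0, 0, 0, -10],
    [0, 0, 0, -10],
    [0, 0, 0, -10],
    [0, 0, 0, -10],
    [0, 0, 0, -10],
    [0, 0, 0, -10],
    [0, 0, 0, -10],
    [0, 0, 0, 0],
  ],
)

```text
t: 47.7
position: [0.6102, 0.0219, 0.147]
orientation: [-0.001, 0.707, 0.707, -0.001]
force: [-0.9, 0.7, -1.1]
gripper_width: 0.388
grip_force: 60.6
```

send_rows(
  series=[
    [-4, 0, 0, 0],
    [-4, 0, 0, 0],
    [-4, 0, 0, 0],
    [-4, 0, 0, 0],
    [-4, 0, 0, 0],
    [-4, 0, 0, 0],
    [-4, 0, 0, 0],
    [-4, 0, 0, 0],
    [-3, -3, 0, 0],
    [0, -3, 0, 0],
    [0, -2.7, 0, 0],
    [0, 0, 0, 0],
    [0, 0, 0, 0],
  ],
)

```text
t: 49.32
position: [0.525, -0.3277, 0.1482]
orientation: [0.0, 0.707, 0.707, 0.0]
force: [0.4, 0.0, -0.3]
gripper_width: 0.387
grip_force: 60.5
```

Run:
```python
from h import *
d=cam('wrist'); save(d,'w8.png'); go([.526,-.3286,.016],90)
```

```text
pos [ 0.5253 -0.3277  0.1483] yaw 90.0 shift [-0.09  0.07 13.23] spin 0.0
```

View pics/w8.png

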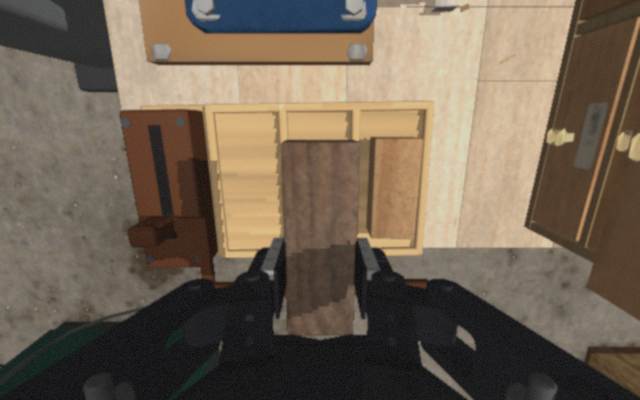

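The dark block is held over bay1, and the beech block sits flat in bay2 at (397,188). I'll lower it.

send_rows(
  series=[
    [0, 0, 4, 0],
    [0, 0, 4, 0],
    [0, 0, 2.5, 0],
    [0, 0, 1.5, 0],
    [0, 0, 0.6, 0],
    [0, 0, 0.3, 0],
    [0, 0, 0, 0],
  ],
)

```text
t: 50.25
position: [0.5254, -0.3281, 0.0203]
orientation: [0.001, 0.707, 0.708, 0.0]
force: [-0.4, 0.2, -0.7]
gripper_width: 0.391
grip_force: 60.5
```

send_rows(
  series=[
    [0, 0, 0.2, 0],
    [0, 0, 0.1, 0],
    [0, 0, 0, 0],
  ],
)

```text
t: 50.62
position: [0.5247, -0.3277, 0.0164]
orientation: [0.0, 0.707, 0.708, -0.0]
force: [-0.9, -0.6, 0.2]
gripper_width: 0.39
grip_force: 60.5
```

send_rows(
  series=[
    [0, 0, 0.1, 0],
    [0, 0, 0, 0],
  ],
)

```text
t: 50.88
position: [0.5248, -0.3277, 0.0153]
orientation: [0.0, 0.707, 0.708, 0.0]
force: [0.5, -0.5, -0.1]
gripper_width: 0.388
grip_force: 60.6
```

send_rows(
  series=[
    [0, 0, 0, 0],
    [0, 0, 0, 0],
    [0, 0, 0, 0],
    [0, 0, -1, 0],
    [0, 0, -3, 0],
    [0, 0, -6, 0],
    [0, 0, -6, 0],
    [0, -5, 0, 0],
    [0, -5, 0, 0],
    [0, -3, 0, 0],
    [0, 0, 0, 0],
  ],
  jaw=50,
)

```text
t: 52.25
position: [0.3936, -0.328, 0.1761]
orientation: [0.001, 0.707, 0.707, -0.0]
force: [0.5, -1.3, 0.0]
gripper_width: 0.499
grip_force: 0.0
```

send_rows(
  series=[
    [0, 0, 0, 10],
    [0, 0, 0, 10],
    [0, 0, 0, 10],
    [0, 0, 0, 10],
    [0, 0, 0, 10],
    [0, 0, 0, 10],
    [0, 0, 0, 10],
    [0, 0, 0, 10],
    [0, 0, 0, 10],
    [0, 0, 0, 0],
  ],
  jaw=60,
)

```text
t: 53.5
position: [0.3957, -0.328, 0.1758]
orientation: [0.0, 1.0, 0.002, 0.0]
force: [0.3, 0.5, -0.6]
gripper_width: 0.595
grip_force: 0.0
```

Run:
```python
from h import *
d=cam('wrist'); save(d,'w9.png'); go([.394,-.3452,.0585],0); print(proj(d,[.394,-.3452,.084]))
```

```text
pos [ 0.3955 -0.3279  0.1757] yaw 0.3 shift [-0.16  1.73 11.72] spin 0.3
[342.01464339 208.1168521 ]
```

View pics/w9.png

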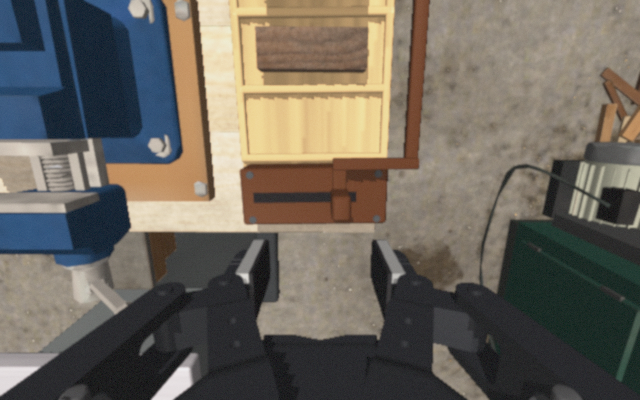

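The dark block lies flat in bay1, and the tab at (341,207) is where predicted. I'll grip the tab and slide the bolt home.

send_rows(
  series=[
    [-0.1, 1.7, 0, 0],
    [0, 0, 4, 0],
    [0, 0, 3.5, 0],
    [0, 0, 2, 0],
    [0, 0, 1.2, 0],
    [0, 0, 0.6, 0],
    [0, 0, 0, 0],
    [0, 0, 0, 0],
  ],
)

```text
t: 54.55
position: [0.3943, -0.3456, 0.0634]
orientation: [0.001, 1.0, 0.001, 0.001]
force: [-0.0, 0.5, 0.1]
gripper_width: 0.599
grip_force: 0.0
```

send_rows(
  series=[
    [0, 0, 0, 0],
    [0, 0, 0, 0],
    [0, 0, 0, 0],
    [0, 0, 0, 0],
    [0, 0, 0, 0],
    [0, 0, 0, 0],
    [0, 0, 0, 0],
  ],
  jaw=0,
  force=60,
)

```text
t: 55.42
position: [0.394, -0.3453, 0.063]
orientation: [0.0, 1.0, 0.001, 0.0]
force: [-0.9, 0.4, 5.2]
gripper_width: 0.178
grip_force: 59.7
```

send_rows(
  series=[
    [0, -0.4, 0, 0],
    [0, -0.4, 0, 0],
    [0, -0.4, 0, 0],
    [0, -0.4, 0, 0],
    [0, -0.4, 0, 0],
    [0, -0.4, 0, 0],
    [0, -0.4, 0, 0],
    [0, -0.4, 0, 0],
    [0, -0.4, 0, 0],
    [0, -0.4, 0, 0],
    [0, -0.4, 0, 0],
    [0, -0.4, 0, 0],
    [0, -0.4, 0, 0],
    [0, -0.4, 0, 0],
    [0, -0.3, 0, 0],
    [0, -0.3, 0, 0],
    [0, -0.2, 0, 0],
    [0, 0, 0, 0],
  ],
)

```text
t: 57.68
position: [0.3931, -0.2827, 0.063]
orientation: [0.002, 1.0, 0.001, -0.001]
force: [-4.3, -5.4, 4.1]
gripper_width: 0.172
grip_force: 59.7
```

send_rows(
  series=[
    [0, -0.2, 0, 0],
    [0, 0, 0, 0],
  ],
)

```text
t: 57.92
position: [0.393, -0.2808, 0.063]
orientation: [0.002, 1.0, 0.001, -0.001]
force: [-4.9, -6.7, 4.1]
gripper_width: 0.169
grip_force: 59.7
```

send_rows(
  series=[
    [0, -0.2, 0, 0],
    [0, 0, 0, 0],
  ],
)

```text
t: 58.18
position: [0.3931, -0.2803, 0.0631]
orientation: [0.004, 1.0, 0.001, -0.0]
force: [-5.2, -12.5, -0.1]
gripper_width: 0.172
grip_force: 59.4
```

send_rows(
  series=[
    [0, -0.1, 0, 0],
    [0, 0, 0, 0],
  ],
)

```text
t: 58.42
position: [0.3931, -0.2802, 0.0631]
orientation: [0.005, 1.0, 0.001, -0.0]
force: [-3.9, -16.6, -1.1]
gripper_width: 0.169
grip_force: 59.1
```

The bolt is home against its stop. I'll unload it, let go, retreat and check.

send_rows(
  series=[
    [0, 0.2, 0, 0],
    [0, 0, 0, 0],
    [0, 0, 0, 0],
    [0, 0, 0, 0],
    [0, 0, 0, 0],
    [0, 0, -2, 0],
    [0, 0, -5, 0],
    [0, 0, -6, 0],
    [0, 0, -6, 0],
    [0, 0, 0, 0],
    [0, 0, 0, 0],
  ],
  jaw=60,
)

```text
t: 59.8
position: [0.3936, -0.2777, 0.252]
orientation: [-0.0, 1.0, 0.001, -0.0]
force: [-0.6, -0.2, -0.7]
gripper_width: 0.604
grip_force: 0.0
```

Run:
```python
from h import *
d=cam('wrist'); save(d,'w10.png'); print(r.state()['t'],[proj(d,[x,-.342,.054]).round(1) for x in(.43,.62)], proj(d,[.392,-.2785,.084]).round(1))
```

```text
59.85 [array([377.9, 148.7]), array([388.5, -52.4])] [321.4 187.4]
```

View pics/w10.png

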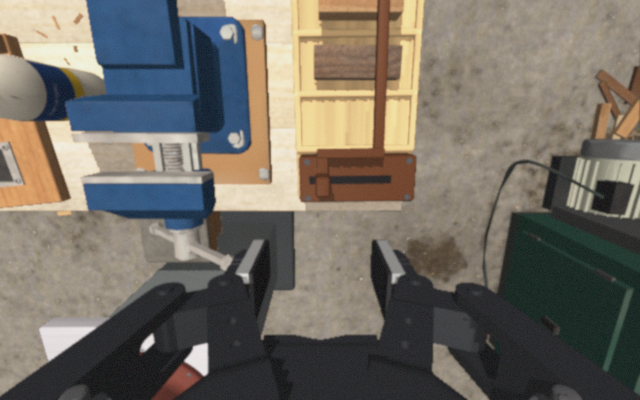

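The bolt is home: its tab is at (322,185), matching the predicted home position, and the bar lies over both blocks. The gripper is clear, so I'll hand in.

```bash
python3 -c "
from rig import r
print(r.hand_in())"
```

```text
the job is handed in; nothing more can be done
None
```

I handed the job in at about 60 s: the tape measure stands on the table clear of the rack, the rusted bolt was worked free and drawn fully out, the two blocks present (one beech, one dark) lie flat in the far and middle bays, and the bolt is back home over them with the gripper clear; hand-in returned no verdict.

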